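# Cap the chalk canister, then lift off its outer lid alone

## Task

Stand the open steel canister upright with its whole base on the round rubber pad and let go of it. Then pick up the two nested lids together by the inner lid's thin stem, lower them onto the canister until the inner lid lies flat on its rim, and only then let go. Finally take the outer lid by its collar and lift it alone, straight up until it is wholly clear of the stem above the canister, leaving the inner lid seated, and finish while still holding it there; leave the other things where they are.

Things in the scene. Friction and masses are not known exactly. Their poses are not given: they have to be found in the camera images.
- canister_mid (a point): Open-topped plain steel canister, a straight cylinder 62 mm outside, 56 mm bore, 85 mm tall, standing upright, loose, 0.17 to 0.35 kg. This point is on its axis half-way up, 42.5 mm below the rim; z is up along the axis.
- pad_top (a point): Round black rubber pad, 100 mm across and 4 mm thick, fixed on the flap. This point is the centre of its top face, 4 mm above the flap.
- inner_stem (a point): Inner lid's upright round steel stem, 18 mm across; nested, its top 30 mm stick up out of the outer lid's collar. This point is on the axis at the middle of those 30 mm: 15 mm below the stem's top, 64 mm above the plug's foot, 50 mm above the face of the disc that lies on the rim; z is up along the stem. Lifting the stem brings the outer lid along, resting on the disc.
- outer_collar (a point): Outer lid's round black collar, 40 mm across, 26 mm high, 25 mm bore with the inner lid's stem passing freely through it. This point is on the axis half-way up the collar: 13 mm below its top, 13 mm above the lid's plate, 29 mm above the skirt's lower edge; z is up. Nested, it is 28 mm below the inner lid's point.
- canister: The same canister; origin at the centre of its underside.
- inner: Inner lid, 0.14 kg: a 68 mm disc 5 mm thick with the stem above (60 mm over the disc) and a 50 mm plug with tapered foot below, 14 mm long, that drops into the canister's bore until the disc lies on the rim. At the start it stands on its plug on the flap, the outer lid resting on it. Origin at the centre of the plug's foot.
- outer: Outer lid, 0.08 to 0.17 kg: a steel cap 78 mm across with a 4 mm plate that lies loose on the inner lid's disc (about 2 mm sideways play, not latched), a skirt (72 mm inside) hanging 12 mm below the plate's underside, and the collar on top. Origin on its axis at the plate's underside.
- dumbbell: Black rubber hex dumbbell lying on its side, 170 mm long, 57 mm high; origin under its middle, x along the bar. A bystander.
- grip_ring: Green silicone hand-grip ring lying flat, 72 mm across, 22 mm high; origin at the centre of its underside. A bystander.
- exerciser: Grey plastic finger exerciser, 86 x 26 x 36 mm high, four round finger keys on top; origin at the centre of its underside, x along its length. A bystander.
- bar_collar: Black plastic barbell collar lying flat, 92 mm ring, 30 mm high, clamp tab on its +y side; origin at the centre of its underside. A bystander.
- tape_roll: Paper tape roll lying flat, 84 mm across, 25 mm high; origin at the centre of its underside. A bystander.
- shaker: Grey plastic shaker bottle with a black cap, 72 mm across, 190 mm tall, standing; origin at the centre of its underside. A bystander.
- salve_tin: Flat closed aluminium tin, 71 mm across, 24 mm high; origin at the centre of its underside. A bystander.
There are look-alikes about, which are no part of the job. Leave any orange or pink look-alike of the outer alone.

How it is judged:
By the outcome, as a careful person would: the job done as asked, in the order asked, and still so for the second after the job is handed in, while the arm keeps its last pose, push and grip.
It also fails if it takes over 64 s, if anything falls off the work surface, if the arm or the gripper's body presses on something with over 40 N, if the wrist force passes 120 N, or if a joint passes its speed limit or range.

## Robot

A 6-joint arm with a two-finger parallel gripper is mounted at the origin on the work surface. World frame = base frame: x ahead of the robot, y to its left, z up, the work surface at z = 0. Lengths are in m, angles in degrees, forces in N, time in s.
With the tool pointing down it reaches from about 0.25 to 0.725 m from the base axis. Payload 9.7 kg.
Tool frame: the origin (TCP) lies midway between the tips of the shut fingers; the grasp point (between the pads) lies 19 mm behind it (bot.hold_point_z is the distance from the TCP to the grasp point, in m); z points along the fingers, y is the line along which they close (so a half turn about z gives the same grasp; the last joint's range is limited). The gripper opens to 85 mm and grips with 20 to 120 N. Pads are 22 mm wide; open, the fingers measure 114 mm over their backs; the gripper's body (76 mm by 85 mm) begins 54 mm behind the grasp point. The pads swing forward as they close: fully open they stand 13 mm farther back than shut.
Start: joints at [-69.213, 4.979, 10.078, 95.1, 0, 90], TCP at [0.195, -0.514, 0.231] pointing down, gripper open.
Joint ranges: [-179.16, 179.16], [-48.56, 103.87], [-65.8, 70.77], [-126.05, 130.52], [-82.76, 87.17], [-180, 180]. Speed limits (degrees/s): [127.2, 127.2, 147.25, 180, 180, 180].

## Interface

Orientations are given as [roll, pitch, yaw] about the fixed x, y, z axes, in that order (R = Rz(yaw) Ry(pitch) Rx(roll)).
In Python, from workcell import bot gives the robot as it stands.
- The arm moves only by the tool play_rows, never from a script. Its argument "steps" is a list that holds one entry, the list of rows, each a list of 4 numbers: the shift along the tool's x, y, z in m, then the turn about the tool's z in rad. In form: [[[tx, ty, tz, yaw], ...]]. A call has exactly 5 rows; each row shifts and turns the commanded pose from where the row before left it, along the tool's axes as they then stand; what a row does not reach is not made up. A row lasts 1/12 s, in which the tool goes at most 41.7 mm and 7.16 degrees, less where a joint would pass 70% of its speed; a pose out of reach is approached as far as the arm can. A call is refused whole if a number of a shift passes 0.0417 or a number of a turn 0.125, either way. A call with a gripper value outside its range is refused whole. "gripper" is the finger opening in m, from 0 to 0.0854, set as the call begins (left out, the last holds). The fingers move at their own pace and stop on an object; "squeeze" is the grip in N (left out, the last holds). Time passes only in rows, so rows that do not move let the fingers close, or fill a call up. It gives the time, the measured TCP pose, the force, the opening and the grip force at its end, in the units of the state.
- bot.get_obs(): the state, without advancing time (a new reading comes with each control period).
- bot.camera(name): name is "side" or "top"; returns a dict with "img" (384x512x3 uint8, blue, green, red), "vfov" (degrees; the focal length in pixels is half the picture's height over the tangent of half this angle, whatever the lens; pixels are square), "cx", "cy" (the principal point, pixels), "xyz" and "attitude" of the camera in the world. Camera axes: x right, y down, z forward; pixel columns grow to the right and rows downward; lengths in m; the calibration is good to about 2 mm. A picture is of the moment at which its call begins. There is no depth.
- bot.job_done(): hands the job in; it is judged then, once.
The state is a dict: "time": time; "q": joint angles; "qd": joint speeds; "joint_efforts": joint torques, N m; "ee_pos": TCP position; "tcp_rot": TCP orientation; "wrist_force": force on the tool from outside, world axes, zero at the start; "torque": the same for the moment, N m; "opening": finger opening in m; "grasp_force": force on a finger pad.
Only numpy, scipy, OpenCV 4.12 (cv2) and the standard library are available. Lean on these libraries where they do the work, as an engineer would, in place of code of your own. Each camera call takes 0.05 s, during which the arm holds its last target. There are 200 camera calls.

## Working session

There is one attempt and no reset: what is moved stays moved. The work goes in short steps, Python scripts to look and compute and a tool call to move; the robot and the scene stay as the last step left them, time stands still between calls to the robot, and variables do not carry over. Pictures are saved under pics/ and viewed, at most 10 in all, crops included, and the job is handed in when it is done.

Besides the shell and the picture viewer there is one more tool, called after "Request:" by a JSON object that holds its "api" and its "payload", one argument or row to a line. play_rows: Moves the arm, as the interface text tells. Its arguments: {"type":"object","properties":{"steps":{"type":"array","items":{"type":"array","items":{"type":"array","items":{"type":"number"}}}},"gripper":{"type":"number"},"squeeze":{"type":"number"}},"required":["steps"]}

```bash
mkdir -p pics; ls; python3 - <<'E'
from workcell import bot
import cv2,numpy as np
print(bot.get_obs()); print(bot.hold_point_z)
for n in("side","top"):
    c=bot.camera(n); cv2.imwrite(f"pics/{n}0.png",c["img"]); np.save(f"pics/{n}0.npy",c["img"])
    print(n,{k:v for k,v in c.items() if k!="img"})
E
```

```text
pics
{'time': 0.0, 'q': array([-6.92114937e+01,  5.01028461e+00,  1.00344082e+01,  9.51009268e+01,
       -6.84751837e-04,  9.00013043e+01]), 'qd': array([ 0.05105406, -0.03445411, -0.01265315,  0.08742126, -0.01929537,
       -0.02552311]), 'joint_efforts': array([ 6.74944895e-04, -5.20384240e+01,  4.64806759e+01,  1.62789132e-02,
        1.37580153e-05, -7.06571655e-06]), 'ee_pos': array([ 0.19511698, -0.51396923,  0.2305905 ]), 'tcp_rot': array([-1.79923197e+02,  6.86499602e-04,  2.07872030e+01]), 'wrist_force': array([-0.34445306, -1.00705855,  0.41569375]), 'torque': array([-0.00923205,  0.01745687, -0.02871841]), 'grasp_force': 0.0, 'opening': 0.08513431314342233}
0.0187
side {'vfov': 57.69806894365866, 'cx': 255.10916690112126, 'cy': 194.25930796926687, 'xyz': array([0.34085057, 0.826454  , 0.92058929]), 'attitude': array([-135.4834977 ,   -0.3819484 , -164.60772072])}
top {'vfov': 44.83911304948853, 'cx': 258.8483497324756, 'cy': 192.34742934462577, 'xyz': array([0.39449121, 0.01401612, 1.32445567]), 'attitude': array([-172.28431493,   -0.62276734,  -89.349504  ])}
```

View pics/top0.png

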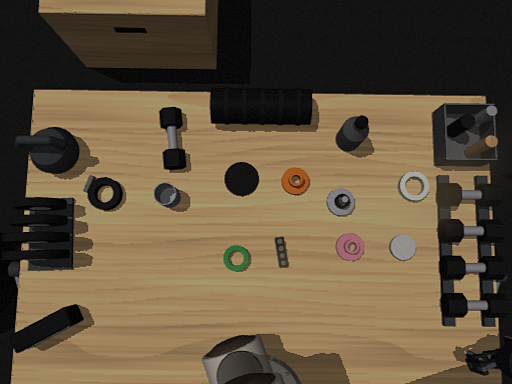

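View pics/side0.png

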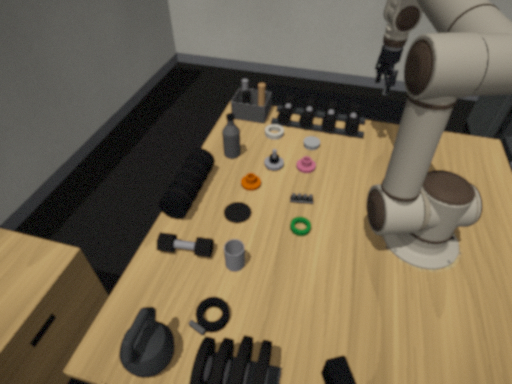

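The top view shows the canister at about (167,195), the pad at (242,179) and the nested steel lids at (341,201). The orange and pink look-alikes are at (295,181) and (350,247). In the side view the canister is at (234,255), the pad at (238,212) and the lids at (274,160).

```bash
cat > h.py <<'E'
import numpy as np,cv2
from scipy.spatial.transform import Rotation as R
CAL={"side":(57.69806894365866,255.10916690112126,194.25930796926687,[0.34085057,0.826454,0.92058929],[-135.4834977,-0.3819484,-164.60772072]),
"top":(44.83911304948853,258.8483497324756,192.34742934462577,[0.39449121,0.01401612,1.32445567],[-172.28431493,-0.62276734,-89.349504])}
def ray(n,u,v):
    vf,cx,cy,p,a=CAL[n]; f=192/np.tan(np.radians(vf/2))
    return np.array(p),R.from_euler('xyz',a,degrees=True).apply([(u-cx)/f,(v-cy)/f,1])
def on(n,u,v,z):
    p,d=ray(n,u,v); return p+d*(z-p[2])/d[2]
def px(n,X):
    vf,cx,cy,p,a=CAL[n]; f=192/np.tan(np.radians(vf/2))
    c=R.from_euler('xyz',a,degrees=True).inv().apply(np.array(X)-p); return np.array([cx+f*c[0]/c[2],cy+f*c[1]/c[2]])
E
python3 - <<'E'
from h import *
print("pad",on("top",242,179,.004),on("side",238,212,.004))
print("can rim",on("top",166,189,.085),on("side",234.5,245,.085))
print("lid plate",on("top",341,202,.023),on("side",274,163,.023))
print("stemtop",on("top",343,198,.079),on("side",274,153,.079))
print("base",px("top",[0,0,0]),px("side",[0,0,0]))
t=np.load("pics/top0.npy");s=np.load("pics/side0.npy")
def cr(i,x,y,w=40,k=6.5):return cv2.resize(i[y-w//2-5:y+w//2+5,x-w//2:x+w//2],None,fx=k,fy=k,interpolation=cv2.INTER_CUBIC)[:299]
A=np.vstack([np.hstack([cr(t,167,195),cr(t,242,179),cr(t,341,201)]),np.hstack([cr(s,234,255),cr(s,238,212),cr(s,274,160)])])
cv2.imwrite("pics/crops.png",A);print(A.shape)
E
```

```text
pad [0.61163486 0.05054747 0.004     ] [0.60880486 0.05643164 0.004     ]
can rim [0.56844065 0.25180682 0.085     ] [0.55634348 0.25098223 0.085     ]
lid plate [ 0.54648321 -0.23008719  0.023     ] [ 0.5434046  -0.21392159  0.023     ]
stemtop [ 0.55088915 -0.22513237  0.079     ] [ 0.54426477 -0.20648984  0.079     ]
base [257.05273751 402.54063737] [418.72521695 237.84224711]
(598, 780, 3)
```

View pics/crops.png

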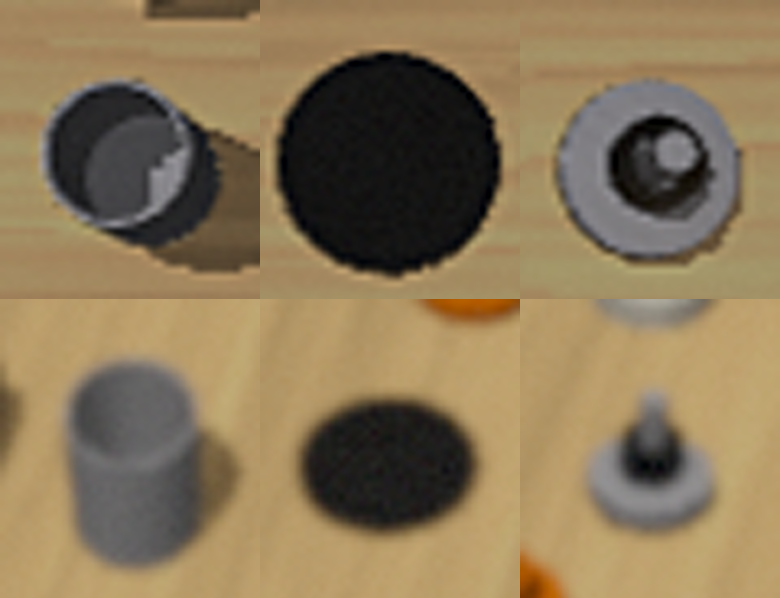

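```bash
python3 - <<'E'
from h import *
def pr(n,t,s,z):
    a=on("top",*t,z);b=on("side",*s,z)
    p,d=ray("top",*t);q,e=ray("side",*s)
    k=np.linalg.lstsq(np.c_[d,-e],q-p,rcond=None)[0]
    print(n,a.round(4),b.round(4),"tri",(p+d*k[0]).round(4),(q+e*k[1]).round(4))
pr("pad",(241.3,178.5),(237.3,212.1),.004)
pr("rim",(164.9,193.4),(233.9,247),.085)
pr("stemtop",(345.2,199),(273.9,150),.079)
pr("lid",(340.4,201.9),(273.9,161.5),.023)
t=np.load("pics/top0.npy").astype(int)
g=t[...,2]
# front table edge rows along columns
for x in list(range(40,200,20))+list(range(320,440,20)):
    d=np.diff(g[75:130,x]); print(x,75+d.argmax(),end="; ")
E
```

```text
pad [0.6131 0.0526 0.004 ] [0.611  0.0575 0.004 ] tri [ 0.614   0.0527 -0.0017] [ 0.6128  0.0526 -0.0019]
rim [0.5565 0.2543 0.085 ] [0.5558 0.2583 0.085 ] tri [0.5571 0.2552 0.0804] [0.557  0.2552 0.0804]
stemtop [ 0.5482 -0.2311  0.079 ] [ 0.5489 -0.2243  0.079 ] tri [ 0.549  -0.2323  0.0726] [ 0.5504 -0.2321  0.0728]
lid [ 0.5467 -0.2284  0.023 ] [ 0.5459 -0.2228  0.023 ] tri [ 0.5474 -0.2295  0.0173] [ 0.5472 -0.2295  0.0172]
40 89; 60 89; 80 89; 100 90; 120 90; 140 90; 160 91; 180 91; 320 93; 340 93; 360 93; 380 94; 400 94; 420 94;
```

Request:
{"api": "play_rows", "payload": {
  "steps": [
    [[0,0,0,0.0726],[0,0,0,0.0726],[0,0,0,0.0726],[0,0,0,0.0726],[0,0,0,0.0726]]
  ],
  "gripper": 0.085
}}

```text
time: 0.52
ee_pos: [0.1951, -0.514, 0.2308]
tcp_rot: [-180.0, 0.0, -0.2]
wrist_force: [0.6, 0.4, 0.5]
opening: 0.085
grasp_force: 0.0
```

Request:
{"api": "play_rows", "payload": {
  "steps": [
    [[0.0145,-0.0308,0,0],[0.0145,-0.0308,0,0],[0.0145,-0.0308,0,0],[0.0145,-0.0308,0,0],[0.0145,-0.0308,0,0]]
  ]
}}

```text
time: 0.93
ee_pos: [0.2679, -0.3587, 0.2309]
tcp_rot: [-180.0, 0.0, -0.0]
wrist_force: [0.8, -0.1, 0.1]
opening: 0.0848
grasp_force: 0.0
```

Request:
{"api": "play_rows", "payload": {
  "steps": [
    [[0.0145,-0.0308,0,0],[0.0145,-0.0308,0,0],[0.0145,-0.0308,0,0],[0.0145,-0.0308,0,0],[0.0145,-0.0308,0,0]]
  ]
}}

```text
time: 1.35
ee_pos: [0.3404, -0.2046, 0.2311]
tcp_rot: [-180.0, 0.0, -0.0]
wrist_force: [0.8, -0.6, -0.5]
opening: 0.0852
grasp_force: 0.0
```

Tracking is accurate, so I'll carry on to above the canister.

Request:
{"api": "play_rows", "payload": {
  "steps": [
    [[0.0145,-0.0308,0,0],[0.0145,-0.0308,0,0],[0.0145,-0.0308,0,0],[0.0145,-0.0308,0,0],[0.0145,-0.0308,0,0]]
  ]
}}

```text
time: 1.77
ee_pos: [0.413, -0.0505, 0.2312]
tcp_rot: [-180.0, 0.0, -0.0]
wrist_force: [0.1, -0.6, -0.8]
opening: 0.0853
grasp_force: 0.0
```

Request:
{"api": "play_rows", "payload": {
  "steps": [
    [[0.0145,-0.0308,0,0],[0.0145,-0.0308,0,0],[0.0145,-0.0308,0,0],[0.0145,-0.0308,0,0],[0.0145,-0.0308,0,0]]
  ]
}}

```text
time: 2.18
ee_pos: [0.4855, 0.0484, 0.2324]
tcp_rot: [-177.6, 0.1, 4.3]
wrist_force: [0.6, -0.4, -0.5]
opening: 0.0854
grasp_force: 0.0
```

Request:
{"api": "play_rows", "payload": {
  "steps": [
    [[0.0145,-0.0308,0,0],[0.0145,-0.0308,0,0],[0.0145,-0.0308,0,0],[0.0145,-0.0308,0,0],[0,0,0.02,0]]
  ]
}}

```text
time: 2.6
ee_pos: [0.5399, 0.1177, 0.2226]
tcp_rot: [-174.8, -0.2, 9.7]
wrist_force: [1.4, 0.4, 1.2]
opening: 0.0848
grasp_force: 0.0
```

```bash
python3 - <<'E'
from workcell import bot
from h import *
print(bot.get_obs()["ee_pos"])
A=[]
for n in("side","top"):
    i=bot.camera(n)["img"]; u,v=px(n,[.557,.255,.1]).astype(int)
    A.append(cv2.resize(i[v-45:v+45,u-40:u+40],None,fx=5,fy=5,interpolation=cv2.INTER_CUBIC)); print(n,u-40,v-45)
cv2.imwrite("pics/a1.png",np.hstack(A))
E
```

```text
[0.53987283 0.11765608 0.2225961 ]
side 193 197
top 123 147
```

View pics/a1.png

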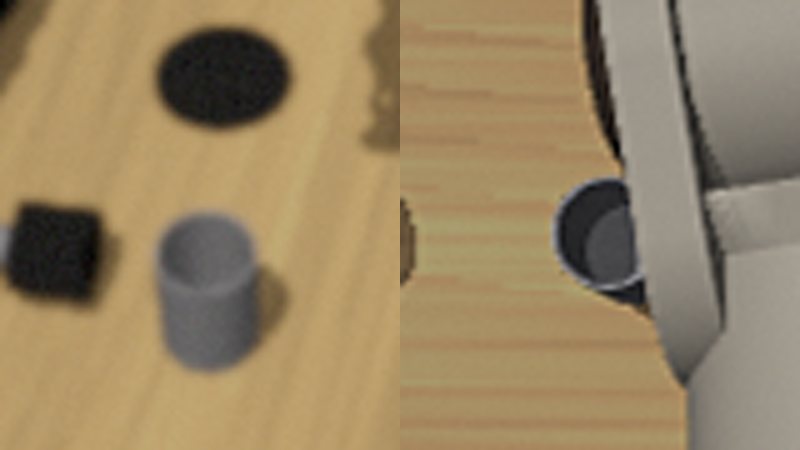

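The canister still stands untouched, with its rim at side (234,247). The tool has tilted and lags short of the target, so I'll check the joints.

```bash
python3 - <<'E'
from workcell import bot
o=bot.get_obs()
for k in("q","qd","ee_pos","tcp_rot"):print(k,o[k].round(2))
E
```

```text
q [  9.52   4.78   8.18  93.72   5.08 179.94]
qd [-0.94 -1.54  1.57  2.73 -0.2  -0.05]
ee_pos [0.54 0.12 0.22]
tcp_rot [-174.92    0.32    9.58]
```

Request:
{"api": "play_rows", "payload": {
  "steps": [
    [[0,0,0,0],[0,0,0,0],[0,0,0,0],[0,0,0,0],[0,0,0,0]]
  ]
}}

```text
time: 3.12
ee_pos: [0.5373, 0.115, 0.221]
tcp_rot: [-174.9, -0.0, 9.5]
wrist_force: [-0.3, 0.2, -0.4]
opening: 0.0852
grasp_force: 0.0
```

```bash
python3 - <<'E'
from workcell import bot
o=bot.get_obs()
for k in("q","qd","ee_pos","tcp_rot"):print(k,o[k].round(2))
E
```

```text
q [  9.45   4.58   8.38  93.8    5.09 179.94]
qd [ 0.1   0.27 -0.07 -0.07  0.09  0.07]
ee_pos [0.54 0.11 0.22]
tcp_rot [-1.7491e+02 -1.0000e-02  9.5000e+00]
```

Joint 6 has hit its 180° limit, so a larger yaw is needed. I'll turn the tool back.

Request:
{"api": "play_rows", "payload": {
  "steps": [
    [[0,0,0,-0.124],[0,0,0,-0.124],[0,0,0,-0.124],[0,0,0,-0.124],[0,0,0,-0.124]]
  ]
}}

```text
time: 3.53
ee_pos: [0.5372, 0.1151, 0.2207]
tcp_rot: [-175.9, -3.0, 45.3]
wrist_force: [0.0, 0.1, -0.3]
opening: 0.0855
grasp_force: 0.0
```

Request:
{"api": "play_rows", "payload": {
  "steps": [
    [[0,0,0,0],[0,0,0,0],[0,0,0,0],[0,0,0,0],[0,0,0,0]]
  ]
}}

```text
time: 3.95
ee_pos: [0.5372, 0.1152, 0.2204]
tcp_rot: [-175.8, -2.9, 44.8]
wrist_force: [0.6, 0.6, -0.2]
opening: 0.0854
grasp_force: 0.0
```

```bash
python3 - <<'E'
from workcell import bot
o=bot.get_obs()
for k in("q","qd","ee_pos","tcp_rot"):print(k,o[k].round(3))
E
```

```text
q [  9.468   4.626   8.359  93.784   5.088 144.53 ]
qd [-0.066  0.086 -0.052 -0.09   0.058 -0.544]
ee_pos [0.537 0.115 0.22 ]
tcp_rot [-175.823   -2.909   44.83 ]
```

The tilt (joint 5 at 5.1°) stays in the commanded pose, and rows alone can't remove it. Pushing yaw against joint 6's opposite limit should bend joint 5 back, so I'll unwind joint 6 to −180°.

Request:
{"api": "play_rows", "payload": {
  "steps": [
    [[0,0,0,-0.124],[0,0,0,-0.124],[0,0,0,-0.124],[0,0,0,-0.124],[0,0,0,-0.124]]
  ]
}}

```text
time: 4.37
ee_pos: [0.5372, 0.1153, 0.2203]
tcp_rot: [-178.3, -4.8, 80.8]
wrist_force: [1.2, 0.2, 0.6]
opening: 0.0851
grasp_force: 0.0
```

Request:
{"api": "play_rows", "payload": {
  "steps": [
    [[0,0,0,-0.124],[0,0,0,-0.124],[0,0,0,-0.124],[0,0,0,-0.124],[0,0,0,-0.124]]
  ]
}}

```text
time: 4.78
ee_pos: [0.5372, 0.1152, 0.2203]
tcp_rot: [178.6, -4.9, 116.4]
wrist_force: [-0.8, -0.8, -0.5]
opening: 0.0845
grasp_force: 0.0
```

Request:
{"api": "play_rows", "payload": {
  "steps": [
    [[0,0,0,-0.124],[0,0,0,-0.124],[0,0,0,-0.124],[0,0,0,-0.124],[0,0,0,-0.124]]
  ]
}}

```text
time: 5.2
ee_pos: [0.5372, 0.1153, 0.2203]
tcp_rot: [176.0, -3.1, 152.0]
wrist_force: [0.1, -0.1, -0.3]
opening: 0.0847
grasp_force: 0.0
```

Request:
{"api": "play_rows", "payload": {
  "steps": [
    [[0,0,0,-0.124],[0,0,0,-0.124],[0,0,0,-0.124],[0,0,0,-0.124],[0,0,0,-0.124]]
  ]
}}

```text
time: 5.62
ee_pos: [0.5372, 0.1152, 0.2203]
tcp_rot: [174.9, -0.2, -172.6]
wrist_force: [-0.3, -0.1, -0.0]
opening: 0.0851
grasp_force: 0.0
```

Request:
{"api": "play_rows", "payload": {
  "steps": [
    [[0,0,0,-0.124],[0,0,0,-0.124],[0,0,0,-0.124],[0,0,0,-0.124],[0,0,0,-0.124]]
  ]
}}

```text
time: 6.03
ee_pos: [0.5372, 0.1152, 0.2203]
tcp_rot: [175.7, 2.8, -137.2]
wrist_force: [-0.0, -1.1, -0.5]
opening: 0.0848
grasp_force: 0.0
```

Request:
{"api": "play_rows", "payload": {
  "steps": [
    [[0,0,0,-0.124],[0,0,0,-0.124],[0,0,0,-0.124],[0,0,0,-0.124],[0,0,0,-0.124]]
  ]
}}

```text
time: 6.45
ee_pos: [0.5372, 0.1153, 0.2203]
tcp_rot: [178.1, 4.7, -101.6]
wrist_force: [0.2, -0.3, -0.2]
opening: 0.0848
grasp_force: 0.0
```

Request:
{"api": "play_rows", "payload": {
  "steps": [
    [[0,0,0,-0.124],[0,0,0,-0.124],[0,0,0,-0.124],[0,0,0,-0.124],[0,0,0,-0.124]]
  ]
}}

```text
time: 6.87
ee_pos: [0.5372, 0.1152, 0.2203]
tcp_rot: [-178.8, 4.9, -66.0]
wrist_force: [0.7, -0.2, 0.2]
opening: 0.0849
grasp_force: 0.0
```

Request:
{"api": "play_rows", "payload": {
  "steps": [
    [[0,0,0,-0.124],[0,0,0,-0.124],[0,0,0,-0.124],[0,0,0,-0.124],[0,0,0,-0.124]]
  ]
}}

```text
time: 7.28
ee_pos: [0.5372, 0.1152, 0.2203]
tcp_rot: [-176.1, 3.3, -30.4]
wrist_force: [0.2, -0.3, 0.4]
opening: 0.0849
grasp_force: 0.0
```

Request:
{"api": "play_rows", "payload": {
  "steps": [
    [[0,0,0,-0.124],[0,0,0,-0.124],[0,0,0,-0.124],[0,0,0,-0.124],[0,0,0,-0.124]]
  ]
}}

```text
time: 7.7
ee_pos: [0.5372, 0.1153, 0.2203]
tcp_rot: [-174.9, 0.5, 5.1]
wrist_force: [0.4, -0.6, 0.3]
opening: 0.0849
grasp_force: 0.0
```

Request:
{"api": "play_rows", "payload": {
  "steps": [
    [[0,0,0,-0.08],[0,0,0,0],[0,0,0,0],[0,0,0,0],[0,0,0,-0.06]]
  ]
}}

```text
time: 8.12
ee_pos: [0.5346, 0.129, 0.2201]
tcp_rot: [-175.6, -0.2, 11.2]
wrist_force: [-0.2, -0.5, -0.6]
opening: 0.0851
grasp_force: 0.0
```

```bash
python3 - <<'E'
from workcell import bot
o=bot.get_obs()
for k in("q","qd","ee_pos","tcp_rot"):print(k,o[k].round(3))
E
```

```text
q [  11.295    4.432    8.159   93.506    4.389 -179.936]
qd [25.9   -2.907 -2.545 -3.664 -8.119 -1.   ]
ee_pos [0.535 0.129 0.22 ]
tcp_rot [-175.611   -0.215   11.231]
```

Request:
{"api": "play_rows", "payload": {
  "steps": [
    [[0,0,0,-0.06],[0,0,0,-0.06],[0,0,0,-0.06],[0,0,0,0],[0,0,0,0]]
  ]
}}

```text
time: 8.53
ee_pos: [0.5213, 0.1772, 0.2203]
tcp_rot: [-177.7, -0.9, 17.5]
wrist_force: [0.6, -1.3, 0.5]
opening: 0.085
grasp_force: 0.0
```

```bash
cat > q.py <<'E'
from workcell import bot
o=bot.get_obs()
for k in("q","ee_pos","tcp_rot"):print(k,o[k].round(3))
E
python3 q.py
```

```text
q [  17.577    3.895    7.67    92.894    2.314 -179.94 ]
ee_pos [0.521 0.177 0.22 ]
tcp_rot [-177.685   -0.879   17.517]
```

Request:
{"api": "play_rows", "payload": {
  "steps": [
    [[0,0.03,0,0],[0,0.03,0,0],[0,0.03,0,0],[0,0.03,0,0],[0,0,0,0]]
  ]
}}

```text
time: 8.95
ee_pos: [0.54, 0.1142, 0.2171]
tcp_rot: [179.8, -0.8, 12.0]
wrist_force: [0.2, -0.0, -0.1]
opening: 0.0854
grasp_force: 0.0
```

```bash
python3 q.py
```

```text
q [  12.051    4.099    7.559   92.623   -0.212 -179.942]
ee_pos [0.54  0.114 0.217]
tcp_rot [179.789  -0.837  11.993]
```

The tilt is now only about 0.8°. I'll turn joint 6 away from its limit.

Request:
{"api": "play_rows", "payload": {
  "steps": [
    [[0,0,0,0.124],[0,0,0,0.124],[0,0,0,0.124],[0,0,0,0.124],[0,0,0,0.124]]
  ]
}}

```text
time: 9.37
ee_pos: [0.5394, 0.1168, 0.2173]
tcp_rot: [-179.6, -0.8, -23.7]
wrist_force: [0.5, -0.2, -0.0]
opening: 0.0852
grasp_force: 0.0
```

Request:
{"api": "play_rows", "payload": {
  "steps": [
    [[0,0,0,0.124],[0,0,0,0.124],[0,0,0,0.124],[0,0,0,0],[0,0,0,0]]
  ]
}}

```text
time: 9.78
ee_pos: [0.5394, 0.1171, 0.2173]
tcp_rot: [-179.4, -0.6, -44.4]
wrist_force: [0.2, 0.5, 0.0]
opening: 0.0849
grasp_force: 0.0
```

```bash
cat > d.py <<'E'
import sys
from workcell import bot
from h import *
o=bot.get_obs(); r=R.from_euler('xyz',o["tcp_rot"],degrees=True)
print("p",o["ee_pos"].round(4),o["tcp_rot"].round(2),"zaxis",r.apply([0,0,1]).round(4),"q",o["q"].round(1))
a=list(map(float,sys.argv[1:]))
P=o["ee_pos"]
for i in range(0,len(a),3):
    T=np.array(a[i:i+3]); print("tool shift",r.inv().apply(T-P).round(4)); P=T
E
python3 d.py .557 .255 .20 .557 .255 .038
```

```text
p [0.5394 0.1171 0.2173] [-179.36   -0.57  -44.36] zaxis [ 0.0149  0.0011 -0.9999] q [ 1.230e+01  4.100e+00  7.600e+00  9.260e+01 -1.000e-01 -1.233e+02]
tool shift [-0.084  -0.1107  0.0177]
tool shift [-0.0016  0.0018  0.162 ]
```

Request:
{"api": "play_rows", "payload": {
  "steps": [
    [[-0.0168,-0.0221,0.0035,0],[-0.0168,-0.0221,0.0035,0],[-0.0168,-0.0221,0.0035,0],[-0.0168,-0.0221,0.0035,0],[-0.0168,-0.0221,0.0035,0]]
  ]
}}

```text
time: 10.2
ee_pos: [0.5573, 0.2563, 0.2001]
tcp_rot: [-179.3, -0.6, -44.3]
wrist_force: [-0.4, 0.4, -0.8]
opening: 0.0851
grasp_force: 0.0
```

Request:
{"api": "play_rows", "payload": {
  "steps": [
    [[-0.0004,0.0004,0.033,0],[-0.0004,0.0004,0.033,0],[-0.0004,0.0004,0.033,0],[0,0,0.02,0],[0,0,0,0]]
  ]
}}

```text
time: 10.62
ee_pos: [0.5549, 0.2542, 0.0759]
tcp_rot: [-179.8, -0.4, -44.3]
wrist_force: [-0.0, -0.4, 0.3]
opening: 0.0851
grasp_force: 0.0
```

```bash
python3 d.py .557 .255 .038; python3 - <<'E'
from workcell import bot
from h import *
i=bot.camera("side")["img"]; u,v=px("side",[.557,.255,.1]).astype(int)
cv2.imwrite("pics/a2.png",cv2.resize(i[v-60:v+45,u-50:u+50],None,fx=5,fy=5,interpolation=cv2.INTER_CUBIC))
E
```

```text
p [0.5549 0.2542 0.0759] [-179.77   -0.41  -44.31] zaxis [ 0.0079 -0.0021 -1.    ] q [  24.8   12.6    1.5   78.5   -0.3 -110.9]
tool shift [ 0.0007 -0.0019  0.0379]
```

View pics/a2.png

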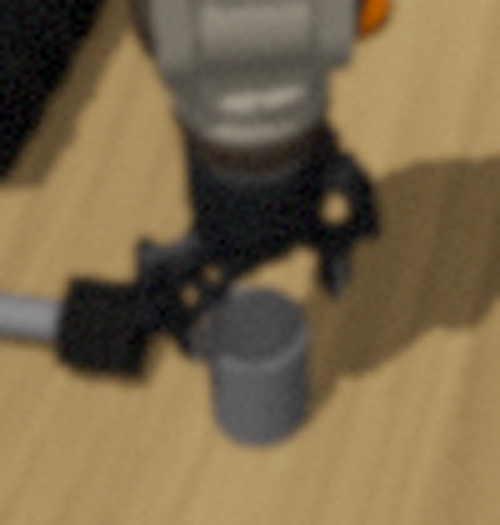

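The fingers straddle the canister, whose rim in the crop is around (258,330), with clear space on both sides. I'll go down and grip.

Request:
{"api": "play_rows", "payload": {
  "steps": [
    [[0.0003,-0.0006,0.013,0],[0.0003,-0.0006,0.013,0],[0.0002,-0.0006,0.012,0],[0,0,0,0],[0,0,0,0]]
  ]
}}

```text
time: 11.08
ee_pos: [0.5593, 0.256, 0.0426]
tcp_rot: [-179.4, -0.5, -44.5]
wrist_force: [-0.5, -0.4, -0.8]
opening: 0.0849
grasp_force: 0.0
```

Request:
{"api": "play_rows", "payload": {
  "steps": [
    [[0,0,0,0],[0,0,0,0],[0,0,0,0],[0,0,0,0],[0,0,0,0]]
  ],
  "gripper": 0.05,
  "squeeze": 50
}}

```text
time: 11.5
ee_pos: [0.5601, 0.2565, 0.0446]
tcp_rot: [-179.3, -0.6, -44.5]
wrist_force: [-0.9, 0.5, 5.5]
opening: 0.0616
grasp_force: 55.6
```

Request:
{"api": "play_rows", "payload": {
  "steps": [
    [[0,0,0,0],[0,0,0,0],[0,0,0,0],[0,0,0,0],[0,0,-0.005,0]]
  ]
}}

```text
time: 11.92
ee_pos: [0.5592, 0.2561, 0.0479]
tcp_rot: [-179.4, -0.5, -44.5]
wrist_force: [0.1, -0.0, -3.2]
opening: 0.061
grasp_force: 55.3
```

```bash
python3 d.py .557 .255 .11 .613 .053 .11
```

```text
p [0.5592 0.2561 0.0479] [-179.39   -0.55  -44.53] zaxis [ 1.430e-02  9.000e-04 -9.999e-01] q [  24.7   13.4   -0.7   75.1   -0.3 -110.7]
tool shift [-0.0002  0.0017 -0.0621]
tool shift [0.1816 0.1048 0.0006]
```

Request:
{"api": "play_rows", "payload": {
  "steps": [
    [[0,0.0003,-0.012,0],[0,0.0003,-0.013,0],[0,0.0003,-0.013,0],[0,0.0004,-0.012,0],[0,0.0004,-0.012,0]]
  ]
}}

```text
time: 12.33
ee_pos: [0.5576, 0.255, 0.1121]
tcp_rot: [-179.3, -0.6, -44.5]
wrist_force: [0.1, -0.1, -3.4]
opening: 0.0615
grasp_force: 55.3
```

Request:
{"api": "play_rows", "payload": {
  "steps": [
    [[0.018,0.0105,0,0],[0.018,0.0105,0,0],[0.018,0.0105,0,0],[0.018,0.0105,0,0],[0.018,0.0105,0,0]]
  ]
}}

```text
time: 12.75
ee_pos: [0.585, 0.1535, 0.1116]
tcp_rot: [-179.3, -0.6, -44.5]
wrist_force: [0.2, 0.2, -3.2]
opening: 0.0613
grasp_force: 55.4
```

Request:
{"api": "play_rows", "payload": {
  "steps": [
    [[0.018,0.0105,0,0],[0.018,0.0105,0,0],[0.018,0.0105,0,0],[0.018,0.0105,0,0],[0.018,0.0105,0,0]]
  ]
}}

```text
time: 13.17
ee_pos: [0.6124, 0.0528, 0.1118]
tcp_rot: [-179.3, -0.6, -44.5]
wrist_force: [1.4, 0.2, -3.3]
opening: 0.0616
grasp_force: 55.4
```

Request:
{"api": "play_rows", "payload": {
  "steps": [
    [[0,0,0,0],[0,0,0,0],[0,0,0,0],[0,0,0,0],[0,0,0,0]]
  ]
}}

```text
time: 13.58
ee_pos: [0.612, 0.0546, 0.111]
tcp_rot: [-179.3, -0.6, -44.5]
wrist_force: [0.5, 0.2, -2.8]
opening: 0.0616
grasp_force: 55.5
```

```bash
python3 d.py .613 .053 .06 .613 .053 .049
```

```text
p [0.612  0.0546 0.111 ] [-179.34   -0.56  -44.47] zaxis [ 0.015   0.0013 -0.9999] q [   5.1   12.2    4.9   81.8   -0.  -130.4]
tool shift [0.0014 0.001  0.051 ]
tool shift [-0.0001  0.0001  0.011 ]
```

Request:
{"api": "play_rows", "payload": {
  "steps": [
    [[0.0004,0.0002,0.015,0],[0.0004,0.0002,0.015,0],[0.0004,0.0002,0.013,0],[0.0002,0.0003,0.008,0],[0,0,0,0]]
  ]
}}

```text
time: 14.0
ee_pos: [0.612, 0.0525, 0.0575]
tcp_rot: [-179.5, -0.4, -44.5]
wrist_force: [0.1, 0.1, -3.3]
opening: 0.0617
grasp_force: 55.4
```

Request:
{"api": "play_rows", "payload": {
  "steps": [
    [[0,0,0.002,0],[0,0,0.002,0],[0,0,0.002,0],[0,0,0.001,0],[0,0,0,0]]
  ]
}}

```text
time: 14.42
ee_pos: [0.6134, 0.0523, 0.053]
tcp_rot: [-179.3, -0.6, -44.5]
wrist_force: [-0.0, -0.2, -3.4]
opening: 0.0614
grasp_force: 55.5
```

Request:
{"api": "play_rows", "payload": {
  "steps": [
    [[0,0,0.001,0],[0,0,0.001,0],[0,0,0,0],[0,0,0,0],[0,0,0,0]]
  ]
}}

```text
time: 14.83
ee_pos: [0.6133, 0.0523, 0.0508]
tcp_rot: [-179.4, -0.6, -44.5]
wrist_force: [0.9, 0.0, -3.2]
opening: 0.0613
grasp_force: 55.5
```

Request:
{"api": "play_rows", "payload": {
  "steps": [
    [[0,0,0.001,0],[0,0,0.001,0],[0,0,0,0],[0,0,0,0],[0,0,0,0]]
  ]
}}

```text
time: 15.25
ee_pos: [0.6133, 0.0523, 0.0488]
tcp_rot: [-179.4, -0.6, -44.5]
wrist_force: [-0.4, -0.9, -3.2]
opening: 0.0618
grasp_force: 55.5
```

Request:
{"api": "play_rows", "payload": {
  "steps": [
    [[0,0,0.001,0],[0,0,0,0],[0,0,0,0],[0,0,0,0],[0,0,0,0]]
  ]
}}

```text
time: 15.67
ee_pos: [0.6134, 0.0524, 0.0486]
tcp_rot: [-179.3, -0.6, -44.5]
wrist_force: [-4.5, 1.0, 5.7]
opening: 0.0615
grasp_force: 56.2
```

Contact. Release and rise.

Request:
{"api": "play_rows", "payload": {
  "steps": [
    [[0,0,0,0],[0,0,0,0],[0,0,0,0],[0,0,0,0],[0,0,0,0]]
  ],
  "gripper": 0.085
}}

```text
time: 16.08
ee_pos: [0.6134, 0.0523, 0.0477]
tcp_rot: [-179.4, -0.6, -44.5]
wrist_force: [0.4, -0.8, -0.2]
opening: 0.0849
grasp_force: 0.0
```

Request:
{"api": "play_rows", "payload": {
  "steps": [
    [[0,0,-0.01,0],[0,0,-0.025,0],[0,0,-0.035,0],[0,0,-0.035,0],[0,0,-0.035,0]]
  ]
}}

```text
time: 16.5
ee_pos: [0.6109, 0.0521, 0.1901]
tcp_rot: [-179.3, -0.6, -44.5]
wrist_force: [0.7, -0.2, 0.0]
opening: 0.0852
grasp_force: 0.0
```

```bash
python3 d.py .548 -.230 .19
```

```text
p [0.6109 0.0521 0.1901] [-179.34   -0.57  -44.53] zaxis [ 0.0152  0.0012 -0.9999] q [   4.9   12.2   13.6   90.5   -0.  -130.6]
tool shift [ 0.153   0.2452 -0.0012]
```

Request:
{"api": "play_rows", "payload": {
  "steps": [
    [[0.0153,0.0245,0,0],[0.0153,0.0245,0,0],[0.0153,0.0245,0,0],[0.0153,0.0245,0,0],[0.0153,0.0245,0,0]]
  ]
}}

```text
time: 16.92
ee_pos: [0.5795, -0.09, 0.1882]
tcp_rot: [-179.3, -0.6, -44.5]
wrist_force: [0.4, 0.3, -1.0]
opening: 0.0852
grasp_force: 0.0
```

Request:
{"api": "play_rows", "payload": {
  "steps": [
    [[0.0153,0.0245,0,0],[0.0153,0.0245,0,0],[0.0153,0.0245,0,0],[0.0153,0.0245,0,0],[0.0153,0.0245,0,0]]
  ]
}}

```text
time: 17.33
ee_pos: [0.5481, -0.2312, 0.1875]
tcp_rot: [-179.3, -0.6, -44.5]
wrist_force: [-0.4, -0.1, 0.5]
opening: 0.0847
grasp_force: 0.0
```

Request:
{"api": "play_rows", "payload": {
  "steps": [
    [[0,0,0.02,0],[0,0,0.02,0],[0,0,0.02,0],[0,0,0,0],[0,0,0,0]]
  ]
}}

```text
time: 17.75
ee_pos: [0.549, -0.2296, 0.1266]
tcp_rot: [-179.4, -0.5, -44.5]
wrist_force: [-0.6, -0.6, 1.1]
opening: 0.0853
grasp_force: 0.0
```

```bash
python3 d.py .548 -.230 .1; python3 - <<'E'
from workcell import bot
from h import *
t=bot.camera("top")["img"];s=bot.camera("side")["img"]
np.save("pics/t3.npy",t);np.save("pics/s3.npy",s)
def cr(n,i,X,k=6):
    u,v=px(n,X).round().astype(int); print(n,X,"origin",u-30,v-25); return cv2.resize(i[v-25:v+25,u-30:u+30],None,fx=k,fy=k,interpolation=cv2.INTER_CUBIC)
C=[.613,.052,.06];L=[.548,-.23,.08]
cv2.imwrite("pics/a3.png",np.vstack([np.hstack([cr("top",t,C),cr("side",s,C)]),np.hstack([cr("top",t,L),cr("side",s,L)])]))
E
```

```text
p [ 0.549  -0.2296  0.1266] [-179.38   -0.49  -44.53] zaxis [ 0.0137  0.0017 -0.9999] q [ -22.9    9.6    3.6   83.3    0.4 -158.4]
tool shift [-0.0006  0.0013  0.0266]
top [0.613, 0.052, 0.06] origin 211 150
side [0.613, 0.052, 0.06] origin 207 175
top [0.548, -0.23, 0.08] origin 315 174
side [0.548, -0.23, 0.08] origin 244 124
```

View pics/a3.png

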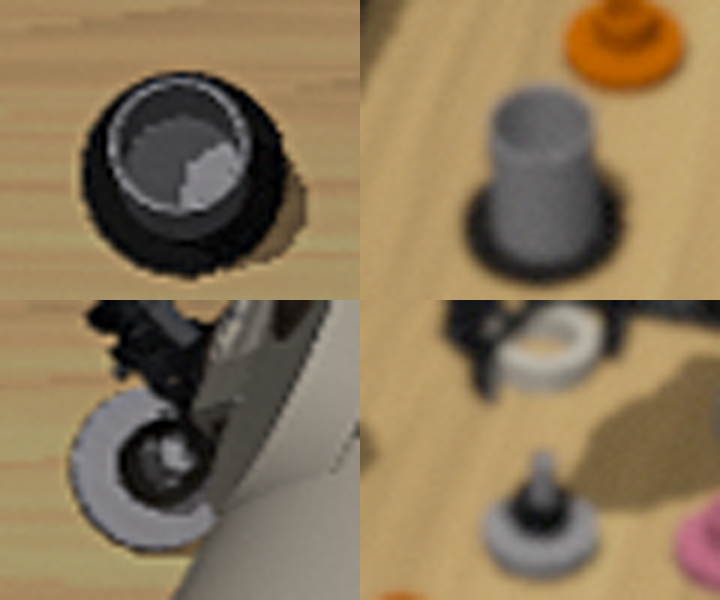

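The canister stands upright, well inside the pad, with its rim at top (240.4,173.4). The gripper is above the lids, and the stem top is at side (274.1,149.5).

```bash
python3 - <<'E'
from h import *
def tri(t,s):
    p,d=ray("top",*t);q,e=ray("side",*s)
    k=np.linalg.lstsq(np.c_[d,-e],q-p,rcond=None)[0]; return ((p+d*k[0]+q+e*k[1])/2).round(4)
print("rim",on("top",240.4,173.4,.089),tri((240.4,173.4),(236.8,195.4)))
print("stem",on("top",344.9,199,.079),tri((344.9,199),(274.1,149.7)))
E
```

```text
rim [0.61287544 0.05275027 0.089     ] [0.6129 0.0528 0.083 ]
stem [ 0.54823246 -0.23023922  0.079     ] [ 0.5491 -0.2309  0.0754]
```

Request:
{"api": "play_rows", "payload": {
  "steps": [
    [[0.0003,0.0004,0.02,0],[0.0002,0.0004,0.02,0],[0.0002,0.0004,0.018,0],[0,0,0.01,0],[0,0,0,0]]
  ]
}}

```text
time: 18.27
ee_pos: [0.5497, -0.2306, 0.0575]
tcp_rot: [-179.4, -0.5, -44.5]
wrist_force: [-0.7, 0.3, -1.0]
opening: 0.085
grasp_force: 0.0
```

Request:
{"api": "play_rows", "payload": {
  "steps": [
    [[0,0,0,0],[0,0,0,0],[0,0,0,0],[0,0,0,0],[0,0,0,0]]
  ]
}}

```text
time: 18.68
ee_pos: [0.5505, -0.2311, 0.0593]
tcp_rot: [-179.3, -0.6, -44.5]
wrist_force: [0.0, 1.3, 0.4]
opening: 0.0852
grasp_force: 0.0
```

```bash
python3 d.py .5485 -.2305 .054
```

```text
p [ 0.5505 -0.2311  0.0593] [-179.33   -0.62  -44.53] zaxis [ 1.600e-02  8.000e-04 -9.999e-01] q [ -23.    10.7   -2.7   75.9    0.4 -158.4]
tool shift [-0.0019  0.001   0.0053]
```

Request:
{"api": "play_rows", "payload": {
  "steps": [
    [[-0.001,0.0005,0.0025,0],[-0.0009,0.0005,0.0025,0],[0,0,0,0],[0,0,0,0],[0,0,0,0]]
  ]
}}

```text
time: 19.1
ee_pos: [0.5481, -0.2304, 0.0534]
tcp_rot: [-179.4, -0.6, -44.5]
wrist_force: [1.1, 0.7, -0.1]
opening: 0.0846
grasp_force: 0.0
```

Request:
{"api": "play_rows", "payload": {
  "steps": [
    [[0,0,0,0],[0,0,0,0],[0,0,0,0],[0,0,0,0],[0,0,0,0]]
  ],
  "gripper": 0.01,
  "squeeze": 50
}}

```text
time: 19.52
ee_pos: [0.5482, -0.2304, 0.0535]
tcp_rot: [-179.4, -0.6, -44.5]
wrist_force: [-0.2, 0.1, -0.4]
opening: 0.025
grasp_force: 0.0
```

Request:
{"api": "play_rows", "payload": {
  "steps": [
    [[0,0,0,0],[0,0,0,0],[0,0,0,0],[0,0,0,0],[0,0,0,0]]
  ]
}}

```text
time: 19.93
ee_pos: [0.5483, -0.2303, 0.0536]
tcp_rot: [-179.3, -0.6, -44.5]
wrist_force: [1.1, 1.3, 1.4]
opening: 0.0161
grasp_force: 48.7
```

```bash
python3 d.py
```

```text
p [ 0.5483 -0.2303  0.0536] [-179.34   -0.58  -44.52] zaxis [ 0.0153  0.0012 -0.9999] q [ -23.    10.5   -3.4   75.3    0.4 -158.5]
```

Request:
{"api": "play_rows", "payload": {
  "steps": [
    [[0,0,-0.005,0],[0,0,-0.01,0],[0,0,-0.015,0],[0,0,-0.02,0],[0,0,-0.02,0]]
  ]
}}

```text
time: 20.35
ee_pos: [0.5466, -0.2304, 0.1244]
tcp_rot: [-179.4, -0.5, -44.5]
wrist_force: [0.6, -0.7, -2.3]
opening: 0.0161
grasp_force: 48.8
```

Request:
{"api": "play_rows", "payload": {
  "steps": [
    [[0,0,-0.02,0],[0,0,-0.02,0],[0,0,-0.015,0],[0,0,0,0],[0,0,0,0]]
  ]
}}

```text
time: 20.77
ee_pos: [0.5466, -0.2308, 0.1792]
tcp_rot: [-179.3, -0.6, -44.5]
wrist_force: [-0.1, 0.5, -2.5]
opening: 0.0162
grasp_force: 48.8
```

```bash
python3 d.py .613 .0525 .178 .613 .0525 .15; python3 - <<'E'
from workcell import bot
from h import *
t=bot.camera("top")["img"];s=bot.camera("side")["img"]
L=[.548,-.23,.16]
def cr(n,i,X,k=5):
    u,v=px(n,X).round().astype(int); print(n,u-40,v-40); return cv2.resize(i[v-40:v+50,u-40:u+40],None,fx=k,fy=k,interpolation=cv2.INTER_CUBIC)
cv2.imwrite("pics/a4.png",np.hstack([cr("top",t,L),cr("side",s,L)]))
E
```

```text
p [ 0.5466 -0.2308  0.1792] [-179.33   -0.65  -44.54] zaxis [ 1.620e-02  5.000e-04 -9.999e-01] q [ -23.1    9.3    9.1   88.9    0.4 -158.5]
tool shift [-0.1514 -0.2485  0.0024]
tool shift [-0.0003  0.0003  0.028 ]
top 311 155
side 235 92
```

View pics/a4.png

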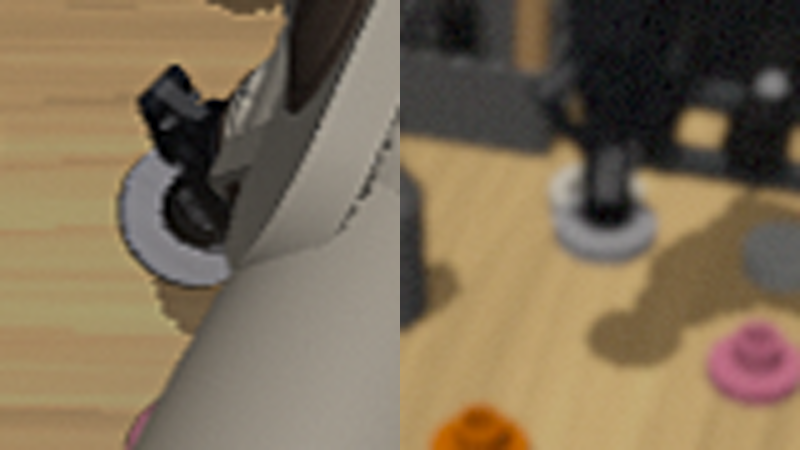

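Both lids hang level from the stem: in the side crop the plate is at (605,225), clear of the flap, and its shadow sits apart from it. I'll carry them over the canister.

Request:
{"api": "play_rows", "payload": {
  "steps": [
    [[-0.01,-0.016,0,0],[-0.016,-0.026,0,0],[-0.016,-0.026,0,0],[-0.016,-0.026,0,0],[-0.016,-0.026,0,0]]
  ]
}}

```text
time: 21.28
ee_pos: [0.5771, -0.0918, 0.1775]
tcp_rot: [-179.4, -0.5, -44.6]
wrist_force: [-0.1, -0.0, -2.4]
opening: 0.0161
grasp_force: 49.0
```

Request:
{"api": "play_rows", "payload": {
  "steps": [
    [[-0.016,-0.026,0,0],[-0.016,-0.026,0,0],[-0.016,-0.026,0,0],[-0.016,-0.026,0,0],[-0.0114,-0.0205,0,0]]
  ]
}}

```text
time: 21.7
ee_pos: [0.6108, 0.0508, 0.1781]
tcp_rot: [-179.4, -0.5, -44.5]
wrist_force: [-0.0, -0.1, -2.0]
opening: 0.0165
grasp_force: 49.0
```

Request:
{"api": "play_rows", "payload": {
  "steps": [
    [[0,0,0.01,0],[0,0,0.01,0],[0,0,0,0],[0,0,0,0],[0,0,0,0]]
  ]
}}

```text
time: 22.12
ee_pos: [0.6112, 0.0475, 0.1595]
tcp_rot: [-179.4, -0.5, -44.6]
wrist_force: [-0.8, 0.4, -1.9]
opening: 0.0167
grasp_force: 49.3
```

```bash
python3 d.py .613 .0525 .15 .613 .0525 .129
```

```text
p [0.6112 0.0475 0.1595] [-179.39   -0.54  -44.61] zaxis [ 0.0142  0.001  -0.9999] q [   4.4   12.    10.    87.2   -0.  -130.9]
tool shift [-0.0023 -0.0047  0.0096]
tool shift [-0.0002  0.0002  0.021 ]
```

Request:
{"api": "play_rows", "payload": {
  "steps": [
    [[-0.0012,-0.0024,0,0],[-0.0012,-0.0024,0,0],[0,0,0.005,0],[0,0,0,0],[0,0,0,0]]
  ]
}}

```text
time: 22.53
ee_pos: [0.6131, 0.0536, 0.1544]
tcp_rot: [-179.4, -0.5, -44.5]
wrist_force: [0.2, -0.5, -2.1]
opening: 0.0162
grasp_force: 49.3
```

```bash
python3 d.py .613 .0525 .15; python3 - <<'E'
from workcell import bot
from h import *
t=bot.camera("top")["img"];s=bot.camera("side")["img"]
L=[.613,.0525,.11]
def cr(n,i,X,k=6):
    u,v=px(n,X).round().astype(int); print(n,u-33,v-40); return cv2.resize(i[v-40:v+40,u-33:u+33],None,fx=k,fy=k,interpolation=cv2.INTER_CUBIC)
cv2.imwrite("pics/a5.png",np.hstack([cr("top",t,L),cr("side",s,L)]))
E
```

```text
p [0.6131 0.0536 0.1544] [-179.38   -0.54  -44.53] zaxis [ 0.0143  0.0011 -0.9999] q [   5.    12.3    9.8   86.7   -0.  -130.5]
tool shift [0.0007 0.0009 0.0044]
top 207 132
side 203 150
```

View pics/a5.png

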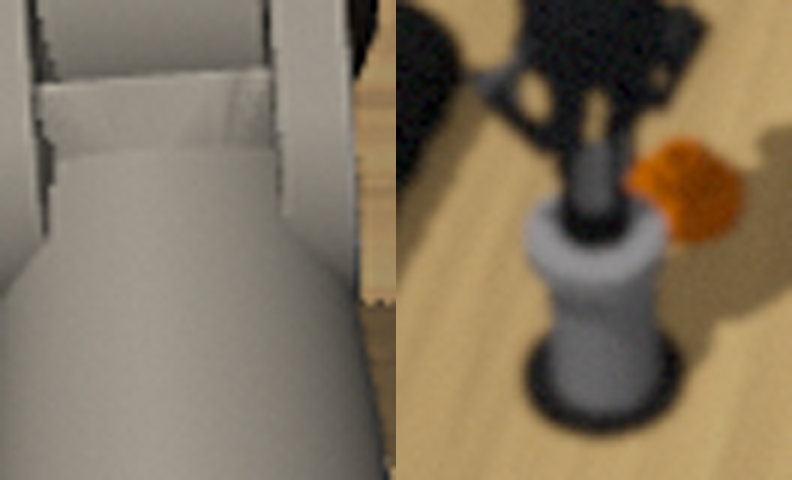

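The side crop shows the lids above the canister: plate centred at column 596 in the crop, canister body at 604.

```bash
python3 - <<'E'
from h import *
for X in([.6129,.0528,.089],[.6129,.0528,.124],[.6129,.0528,.115],[.6159,.0528,.118]): print(X,px("side",X))
E
```

```text
[0.6129, 0.0528, 0.089] [236.43536233 194.08181356]
[0.6129, 0.0528, 0.124] [236.09828978 186.58426393]
[0.6129, 0.0528, 0.115] [236.18636562 188.54334653]
[0.6159, 0.0528, 0.118] [235.28656487 187.71900831]
```

Request:
{"api": "play_rows", "payload": {
  "steps": [
    [[0,0.0008,0.004,0],[0,0.0008,0.004,0],[0,0,0.004,0],[0,0,0.003,0],[0,0,0,0]]
  ]
}}

```text
time: 23.05
ee_pos: [0.6119, 0.0525, 0.1387]
tcp_rot: [-179.4, -0.5, -44.5]
wrist_force: [0.3, 0.1, -3.2]
opening: 0.0165
grasp_force: 49.3
```

Request:
{"api": "play_rows", "payload": {
  "steps": [
    [[0,0,0.002,0],[0,0,0.002,0],[0,0,0.001,0],[0,0,0,0],[0,0,0,0]]
  ]
}}

```text
time: 23.47
ee_pos: [0.6124, 0.0526, 0.1348]
tcp_rot: [-179.4, -0.6, -44.5]
wrist_force: [1.0, -0.5, -2.3]
opening: 0.0162
grasp_force: 49.3
```

```bash
python3 d.py .612 .0525 .13
```

```text
p [0.6124 0.0526 0.1348] [-179.35   -0.56  -44.53] zaxis [ 0.0149  0.0012 -0.9999] q [   4.9   12.1    7.4   84.4   -0.  -130.6]
tool shift [-0.0003  0.0004  0.0048]
```

Request:
{"api": "play_rows", "payload": {
  "steps": [
    [[0,0,0.002,0],[0,0,0.0015,0],[0,0,0,0],[0,0,0,0],[0,0,0,0]]
  ]
}}

```text
time: 23.88
ee_pos: [0.6125, 0.0526, 0.1313]
tcp_rot: [-179.3, -0.6, -44.5]
wrist_force: [0.4, -0.8, -2.1]
opening: 0.0164
grasp_force: 49.3
```

Request:
{"api": "play_rows", "payload": {
  "steps": [
    [[0,0,0.001,0],[0,0,0,0],[0,0,0.001,0],[0,0,0,0],[0,0,0,0]]
  ]
}}

```text
time: 24.3
ee_pos: [0.6125, 0.0526, 0.1292]
tcp_rot: [-179.4, -0.6, -44.5]
wrist_force: [-0.2, -0.4, -1.9]
opening: 0.0164
grasp_force: 49.3
```

Request:
{"api": "play_rows", "payload": {
  "steps": [
    [[0,0,0.001,0],[0,0,0,0],[0,0,0,0],[0,0,0,0],[0,0,0,0]]
  ]
}}

```text
time: 24.72
ee_pos: [0.6127, 0.0526, 0.1287]
tcp_rot: [-179.3, -0.6, -44.5]
wrist_force: [0.1, -0.5, 1.8]
opening: 0.0163
grasp_force: 49.7
```

Request:
{"api": "play_rows", "payload": {
  "steps": [
    [[0,0,0.0005,0],[0,0,0,0],[0,0,0,0],[0,0,0,0],[0,0,0,0]]
  ]
}}

```text
time: 25.13
ee_pos: [0.6129, 0.0526, 0.1286]
tcp_rot: [-179.3, -0.6, -44.5]
wrist_force: [-0.3, 0.9, 5.5]
opening: 0.0158
grasp_force: 50.1
```

Request:
{"api": "play_rows", "payload": {
  "steps": [
    [[0,0,0.0005,0],[0,0,0.0005,0],[0,0,0,0],[0,0,0,0],[0,0,0,0]]
  ]
}}

```text
time: 25.55
ee_pos: [0.613, 0.0527, 0.1285]
tcp_rot: [-179.3, -0.6, -44.5]
wrist_force: [-1.0, 0.2, 9.6]
opening: 0.0161
grasp_force: 50.7
```

Seated. Release the stem, then go down around the collar.

Request:
{"api": "play_rows", "payload": {
  "steps": [
    [[0,0,-0.001,0],[0,0,0,0],[0,0,0,0],[0,0,0,0],[0,0,0,0]]
  ],
  "gripper": 0.085
}}

```text
time: 25.97
ee_pos: [0.6124, 0.0525, 0.1275]
tcp_rot: [-179.4, -0.5, -44.5]
wrist_force: [-0.5, -0.7, 0.2]
opening: 0.0758
grasp_force: 0.0
```

Request:
{"api": "play_rows", "payload": {
  "steps": [
    [[0,0,0,0],[0,0,0,0],[0,0,0,0],[0,0,0,0],[0,0,0,0]]
  ]
}}

```text
time: 26.38
ee_pos: [0.6125, 0.0525, 0.1278]
tcp_rot: [-179.4, -0.6, -44.5]
wrist_force: [-0.5, 0.3, -0.7]
opening: 0.085
grasp_force: 0.0
```

```bash
python3 d.py .6125 .0526 .103; python3 - <<'E'
from workcell import bot
from h import *
t=bot.camera("top")["img"];s=bot.camera("side")["img"]
L=[.613,.0525,.11]
u,v=px("side",L).round().astype(int); cv2.imwrite("pics/a6.png",cv2.resize(s[v-40:v+40,u-33:u+33],None,fx=7,fy=7,interpolation=cv2.INTER_CUBIC))
E
```

```text
p [0.6125 0.0525 0.1278] [-179.35   -0.56  -44.54] zaxis [ 0.0149  0.0012 -0.9999] q [   4.9   12.2    6.7   83.7   -0.  -130.6]
tool shift [-0.0003  0.0003  0.0248]
```

View pics/a6.png

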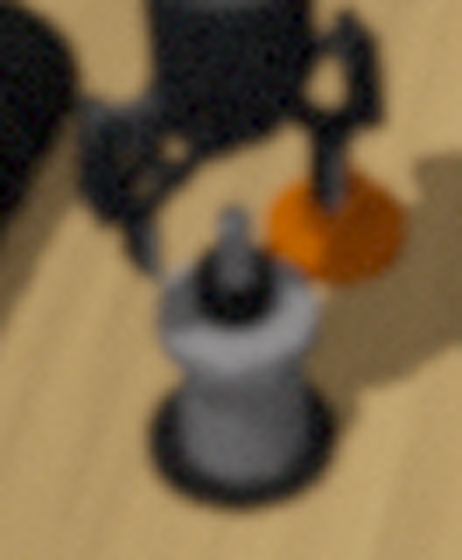

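The lids sit level on the canister, with the plate centred near (240,315) in the crop and the stem upright. I'll lower and grip the collar.

Request:
{"api": "play_rows", "payload": {
  "steps": [
    [[0,0,0.008,0],[0,0,0.008,0],[0,0,0.006,0],[0,0,0.002,0],[0,0,0,0]]
  ]
}}

```text
time: 26.9
ee_pos: [0.6123, 0.0526, 0.1025]
tcp_rot: [-179.4, -0.5, -44.5]
wrist_force: [-0.5, -1.0, -0.2]
opening: 0.0851
grasp_force: 0.0
```

Request:
{"api": "play_rows", "payload": {
  "steps": [
    [[0,0,0,0],[0,0,0,0],[0,0,0,0],[0,0,0,0],[0,0,0,0]]
  ]
}}

```text
time: 27.32
ee_pos: [0.613, 0.0526, 0.1041]
tcp_rot: [-179.3, -0.6, -44.5]
wrist_force: [-0.4, -0.2, 0.4]
opening: 0.085
grasp_force: 0.0
```

```bash
python3 d.py .6125 .0526 .103
```

```text
p [0.613  0.0526 0.1041] [-179.33   -0.58  -44.53] zaxis [ 0.0154  0.0013 -0.9999] q [   4.9   12.4    4.3   81.1   -0.  -130.6]
tool shift [-0.0004  0.0004  0.0011]
```

Request:
{"api": "play_rows", "payload": {
  "steps": [
    [[-0.0002,0.0003,0.0005,0],[0,0,0,0],[0,0,0,0],[0,0,0,0],[0,0,0,0]]
  ],
  "gripper": 0.03,
  "squeeze": 40
}}

```text
time: 27.73
ee_pos: [0.6128, 0.0526, 0.1037]
tcp_rot: [-179.3, -0.6, -44.5]
wrist_force: [0.1, 0.3, 2.4]
opening: 0.0388
grasp_force: 40.5
```

Request:
{"api": "play_rows", "payload": {
  "steps": [
    [[0,0,0,0],[0,0,0,0],[0,0,0,0],[0,0,0,0],[0,0,0,0]]
  ]
}}

```text
time: 28.15
ee_pos: [0.6127, 0.0526, 0.1036]
tcp_rot: [-179.3, -0.6, -44.5]
wrist_force: [0.4, -0.1, 4.1]
opening: 0.0388
grasp_force: 40.7
```

```bash
python3 d.py .6132 .0526 .203
```

```text
p [0.6127 0.0526 0.1036] [-179.32   -0.59  -44.53] zaxis [ 0.0156  0.0013 -0.9999] q [   4.9   12.3    4.2   81.    -0.  -130.6]
tool shift [ 0.0013 -0.0015 -0.0993]
```

Request:
{"api": "play_rows", "payload": {
  "steps": [
    [[0.0001,-0.0001,-0.002,0],[0.0001,-0.0001,-0.004,0],[0.0001,-0.0001,-0.006,0],[0.0001,-0.0001,-0.008,0],[0.0001,-0.0001,-0.008,0]]
  ]
}}

```text
time: 28.57
ee_pos: [0.6127, 0.0525, 0.132]
tcp_rot: [-179.4, -0.5, -44.5]
wrist_force: [0.3, 0.7, -1.0]
opening: 0.0387
grasp_force: 40.3
```

Request:
{"api": "play_rows", "payload": {
  "steps": [
    [[0.0001,-0.0001,-0.008,0],[0.0001,-0.0001,-0.008,0],[0.0001,-0.0001,-0.008,0],[0.0001,-0.0001,-0.008,0],[0.0001,-0.0001,-0.008,0]]
  ]
}}

```text
time: 28.98
ee_pos: [0.613, 0.0524, 0.1723]
tcp_rot: [-179.3, -0.6, -44.5]
wrist_force: [-0.6, 0.4, -1.5]
opening: 0.0388
grasp_force: 40.3
```

Request:
{"api": "play_rows", "payload": {
  "steps": [
    [[0.0001,-0.0001,-0.008,0],[0.0001,-0.0001,-0.008,0],[0.0001,-0.0001,-0.008,0],[0.0001,-0.0001,-0.008,0],[0.0001,-0.0001,-0.006,0]]
  ]
}}

```text
time: 29.4
ee_pos: [0.6132, 0.0524, 0.2104]
tcp_rot: [-179.3, -0.6, -44.5]
wrist_force: [0.1, -0.2, -0.7]
opening: 0.0387
grasp_force: 40.4
```

Request:
{"api": "play_rows", "payload": {
  "steps": [
    [[0,0,0,0],[0,0,0,0],[0,0,0,0],[0,0,0,0],[0,0,0,0]]
  ]
}}

```text
time: 29.82
ee_pos: [0.6129, 0.0524, 0.2088]
tcp_rot: [-179.4, -0.5, -44.5]
wrist_force: [0.1, -0.5, -2.2]
opening: 0.0387
grasp_force: 40.4
```

```bash
python3 d.py .6132 .0526 .203; python3 - <<'E'
from workcell import bot
from h import *
s=bot.camera("side")["img"]
u,v=px("side",[.613,.0525,.13]).round().astype(int); cv2.imwrite("pics/a7.png",cv2.resize(s[v-45:v+45,u-35:u+35],None,fx=6,fy=6,interpolation=cv2.INTER_CUBIC))
E
```

```text
p [0.6129 0.0524 0.2088] [-179.39   -0.53  -44.53] zaxis [ 0.0141  0.0011 -0.9999] q [   4.9   12.9   16.5   92.8   -0.  -130.6]
tool shift [-0.     -0.0003  0.0058]
```

View pics/a7.png

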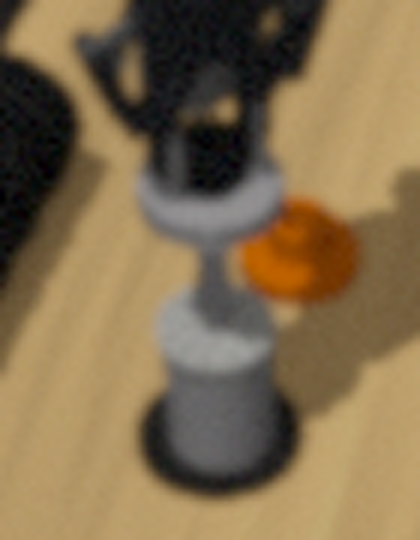

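The outer lid has been raised 105 mm, so its skirt is about 30 mm above the stem top. The inner lid lies flat on the canister, with its disc at (215,330) in the crop.

```bash
python3 -c "
from workcell import bot
print(bot.job_done())"
```

```text
the job is handed in; nothing more can be done
None
```

The job is done and handed in at about 30 s: the canister stands on the pad with the inner lid seated on it, and the gripper is still holding the outer lid about 30 mm above the stem.

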